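# Dock the dosing tray and work the bottle pump

## Robot

A 7-joint arm with a two-finger parallel gripper is mounted at the origin on the work surface. World frame = base frame: x ahead of the robot, y to its left, z up, the work surface at z = 0. Lengths are in m, angles in rad, forces in N, time in s.
With the tool pointing down it reaches from about 0.425 to 0.925 m from the base axis. Payload 6.8 kg.
Tool frame: the origin (TCP) lies at the very end of the fingers, on their centre line; the grasp point (between the pads) lies 19 mm behind it (bot.grasp_offset is the distance from the TCP to the grasp point, in m); z points along the fingers, y is the direction in which the jaws open and shut (so a half turn about z gives the same grasp; the last joint's range is limited). The gripper opens to 85 mm and grips with 20 to 120 N. Pads are 22 mm wide; open, the fingers measure 114 mm over their backs; the gripper's body (76 mm by 85 mm) begins 54 mm behind the grasp point. The pads swing forward as they close: fully open they stand 13 mm farther back than shut.
Start: joints at [-1.297, 0.477, 0.022, 1.555, -0.011, 1.109, -0.083], TCP at [0.251, 0.626, 0.231] pointing down, gripper open.
Joint ranges: [-2.96, 2.96], [-0.34, 2.1], [-1.41, 1.46], [0.24, 2.44], [-1.37, 4.51], [0.17, 1.92], [-2.96, 2.96]. Speed limits (rad/s): [2.39, 2.39, 3.14, 3.14, 3.14, 3.14, 3.14].

## Interface

Orientations are given as a unit quaternion [w, x, y, z].
In Python, from station import monitor, cams, bot, finder gives the robot as it stands.
- The arm moves only by the tool jog_arm, never from a script. Its argument "plan" is a list of rows, each an object of numbers: "x", "y", "z": the shift along the tool's x, y, z as a fraction of full scale; "wx", "wy", "wz": the turn, a rotation vector about the tool's x, y, z as a fraction of full scale. A call has 1 to 12 rows; each row is the pose to reach, as a shift and turn from the pose measured when the call began, along the tool's axes at that moment, turning the shorter way round; what a row does not reach only later rows make up. Full scale, the value 1, is 20 cm for a shift and 180 degrees for a turn. A row lasts 1/12 s, in which the tool goes at most 41.7 mm and 7.16 degrees, less where a joint would pass 70% of its speed; a pose out of reach is approached as far as the arm can. A call with a number of a shift or a turn outside -1 to 1 is refused whole. A call with a gripper value outside its range is refused whole. "hand" is the opening, from -1 (shut) to 1 (fully open), set as the call begins (left out, the last holds). The fingers move at their own pace and stop on an object; "grip_force" is the grip in N (left out, the last holds). Time passes only in rows, so rows that repeat a pose let the fingers close. It gives the time, the measured TCP pose, the force and the opening at its end, in the units of the state.
- monitor.get_obs(): the state, without advancing time (a new reading comes with each control period).
- cams.read_camera(name): name is "scene" or "top" or "wrist"; returns the picture (480x640x3 uint8, red, green, blue); there is no depth.
- cams.get_calibration(name): a dict with "fx", "fy", "cx", "cy" (pixels), "extrinsics" (4x4, takes a point from world to camera coordinates). Camera axes: x right, y down, z forward; pixel columns grow to the right and rows downward; lengths in m; the calibration is good to about 2 mm. A picture is of the moment at which its call begins: read the wrist's pose just before it. get_calibration takes no time and is no camera call; for the wrist camera it gives the pose at the moment of the call.
- bot.hand_in(): hands the job in, once; it reports no verdict.
Trained networks look in the newest picture that a camera, given by its name, has taken for a name from the list of things; names that differ only in an ending like _2 or _b are one class to them, and where a whole thing is asked for, a point or a joint stands for the part that bears it (a point fixed in the world has none). Each returns a list of dicts, best first, with "confidence" (0 to 1); they miss things now and then, are a little off and sometimes report something else, mostly with a low value. They report only what shows in the picture. A call takes as long as a camera call. They do not tell look-alikes from the thing itself.
- finder.find_in(camera, target): "bbox" ([left, top, width, height] in pixels, round what is visible of it).
- finder.place_of(camera, target): "location" ([column, row] in pixels: a listed point, or the origin of a listed thing).
The state is a dict: "t": time; "q": joint angles; "joint_vel": joint speeds; "joint_torque": joint torques, N m; "eef_pos": TCP position; "tool_rot": TCP orientation; "contact_force": force on the tool from outside, world axes, zero at the start; "torque": the same for the moment, N m; "gripper_width": opening from 0.0 (shut) to 1.0 (fully open).
Only numpy, scipy, OpenCV 4.12 (cv2) and the standard library are available. Lean on these libraries where they do the work, as an engineer would, in place of code of your own. Each camera call takes 0.05 s, during which the arm holds its last target. There are 200 camera calls.

## Task

Slide the white tray along the bench into the corner of the dosing stand until it sits square and tight against both stops (the stand's front and the side bar). Then, and not before, press the pump head with the long spout fully down to the end of its stroke, without ramming it, and let it spring all the way back up. Leave the short-capped mist sprayer beside it unpressed, keep the tray tight in its corner, and do not disturb the other things on the bench or knock the stand.

Things in the scene. Friction and masses are not known exactly. Their poses are not given: they have to be found in the camera images.
- stand: Fixed dosing stand; place and yaw vary. Origin on the bench, middle of the foot's front face; x runs away from the robot, y left. Grey foot x 0 to 90 mm, y -150 to 150, 30 high: its front face (x = 0) is the back stop. Two white cups, 70 mm across, rims 60 mm above the bench, at x = 40, y = -45 and 45, hold the bottles.
- side_stop (a point): Middle of the inner face of the stand's aluminium side bar, on the bench, at x = -50, y = 65 mm in the stand's frame (axes as the stand's). The bar runs along the stand's x from the foot to x = -101 mm, 14 mm thick, 30 high; the face looking to -y is the side stop.
- tray_home (a point): Point on the bench where the tray's origin lies when the tray is home: x = -47.5, y = 0 mm in the stand's frame, axes as the stand's.
- shelf_edge (a point): Middle of the front rod of the stand's wire shelf, 325 mm up, at x = 24 mm in the stand's frame. Rods 8 mm thick; shelf spans x 20 to 125, y -145 to 145 mm over both bottles, on posts at x = 120, y = -140 and 140, boxes on top. No room for an upright gripper over the bottles: come from the front, tool tilted about 40 degrees, fingers pointing forward and down.
- tray: Loose open white plastic tray, 95 (x) by 130 (y) by 45 mm high, walls and floor 5 mm, 0.2 to 0.45 kg; origin at the centre of its underside. Starts on the bench clear of both stops, on the -x, -y side of its home, turned up to 17 degrees from the stand.
- pump: Fixed clear bottle, 60 mm diameter, in one of the two cups (which one varies; its height by 17 mm). Origin at the centre of its underside, axes as the stand's. Carries the pump head: a flat white disc, 42 mm diameter, 12 thick, with a spout 10 mm thick reaching 67 mm from the axis to -x, its upper side 5 mm below the disc's top.
- pump_head (a joint): Stroke of the pump head: 0 up, 0.016 m fully down. It springs back by itself; about 4 N starts it and 11 N holds it down, then it meets a hard end.
- pump_head_top (a point): Centre of the flat top of the pump head (moves with it); 176 mm above pump's origin when up.
- mist_cap (a joint): Stroke of the mist sprayer's cap: 0 up, 0.008 m down. Leave it unpressed.
- mist_cap_top (a point): Centre of the top of the mist sprayer's cap, a plain white cylinder 26 mm in diameter, 24 tall, without spout, on a like bottle in the other cup, 90 mm to the side of the pump.
- amber: Amber bottle with black cap, 60 mm diameter, 130 tall, left of the side bar; origin at the centre of its underside. Loose; to be left alone.
- beaker: Glass beaker, 66 mm diameter, 80 tall, right of the stand; origin at the centre of its underside. Loose; to be left alone.
- reagent: Clear bottle with blue cap, 80 mm diameter, 160 tall; origin at the centre of its underside. Loose; to be left alone.
- reagent2: Another such bottle, on the right; origin at the centre of its underside. Loose; to be left alone.
- tipbox: Yellow box 85 x 125 x 60 mm high; origin at the centre of its underside. Loose; to be left alone.
- jar: White jar, 80 mm diameter, 80 tall, on the left; origin at the centre of its underside. Loose; to be left alone.
Not all that is in view belongs to the job. What is shaped like the tray but green or purple is not meant.

How it is judged:
On the way, in this order (a step that is already met when the one before it is completed fails the run):
1. the tray stands square in the corner, within 3 mm of both stops (x of tray in the frame of stand between -0.0505 and -0.043 m and y of tray in the frame of stand between -0.003 and 0.004 m and angle between the x axis of tray and the x axis of stand, either way round below 0.03 rad and height (world z) of tray below 0.006 m and angle between tray's own z axis and vertical below 0.05 rad), for 0.3 s.
2. the pump head is pressed fully down (within 1.5 mm of its end) with the tray still home (all of step 1 and value of joint pump_head above 0.0145 m), for 0.1 s.
At the end, for the whole second after the job is handed in: The tray lies at rest flat on the bench in the stand's corner, within 3 mm of both stops and within 1.7 degrees of square; the pump head has sprung back to within 2 mm of its top and the mist cap is up (all of step 1 and value of joint each of pump_head, mist_cap below 0.002 m and linear speed of tray below 0.01 m/s); the robot touches nothing.
It fails at once if the pump head is pressed (over 5 mm) while the tray is not home (value of joint pump_head above 0.005 m and not (x of tray in the frame of stand between -0.0505 and -0.043 m and y of tray in the frame of stand between -0.003 and 0.004 m and angle between the x axis of tray and the x axis of stand, either way round below 0.03 rad and height (world z) of tray below 0.006 m and angle between tray's own z axis and vertical below 0.05 rad)).
It fails at once if the mist sprayer is pressed (over 3 mm) (value of joint mist_cap above 0.003 m).
It fails at once if the pump is rammed (over 45 N) or the stand knocked by the arm (over 20 N) (contact force between anything else and pump above 45 N or contact force between any of the arm, the fingers and stand above 20 N).
It fails at once if the tray is lifted off the bench instead of slid (over 20 mm) (height (world z) of tray above 0.02 m).
It fails at once if a bystander is moved by more than 30 mm (distance of any of amber, beaker, reagent, reagent2, tipbox, jar from where it was at the start of the episode above 0.03 m).
It also fails if it takes over 64 s, if anything falls off the work surface, if the arm or the gripper's body presses on something with over 40 N, if the wrist force passes 120 N, or if a joint passes its speed limit or range.

## Working session

There is one attempt and no reset: what is moved stays moved. The work goes in short steps, Python scripts to look and compute and a tool call to move; the robot and the scene stay as the last step left them, time stands still between calls to the robot, and variables do not carry over. Pictures are saved under pics/ and viewed, about 8 in all and at most 12, crops included, and the job is handed in when it is done.

Besides the shell and the picture viewer there is one more tool, called after ">>>" by a JSON object that holds its "method" and its "body". jog_arm: Moves the arm, as the interface text tells. Shift numbers are shares of 20 cm and turn numbers shares of 180 degrees, none past 1 either way. Its arguments: {"type":"object","properties":{"plan":{"type":"array","items":{"type":"object","properties":{"x":{"type":"number","minimum":-1,"maximum":1},"y":{"type":"number","minimum":-1,"maximum":1},"z":{"type":"number","minimum":-1,"maximum":1},"wx":{"type":"number","minimum":-1,"maximum":1},"wy":{"type":"number","minimum":-1,"maximum":1},"wz":{"type":"number","minimum":-1,"maximum":1}}}},"hand":{"type":"number"},"grip_force":{"type":"number"}},"required":["plan"]}

```bash
mkdir -p pics; ls
cat > h.py <<'E'
import numpy as np, cv2
from station import monitor, cams, bot, finder
def shot(n,fn):
    im=cams.read_camera(n); cv2.imwrite('pics/'+fn,im[:,:,::-1]); return im
def ray(n,uv):
    c=cams.get_calibration(n); E=np.array(c['extrinsics']); R,t=E[:3,:3],E[:3,3]
    d=np.array([(uv[0]-c['cx'])/c['fx'],(uv[1]-c['cy'])/c['fy'],1.]); return -R.T@t, R.T@d
def onz(n,uv,z):
    o,d=ray(n,uv); return o+d*(z-o[2])/d[2]
def proj(n,P):
    c=cams.get_calibration(n); E=np.array(c['extrinsics']); p=(E[:3,:3]@np.atleast_2d(P).T).T+E[:3,3]
    return np.c_[p[:,0]/p[:,2]*c['fx']+c['cx'],p[:,1]/p[:,2]*c['fy']+c['cy']]
def tri(obs):
    A=np.zeros((3,3));b=np.zeros(3)
    for n,uv in obs:
        o,d=ray(n,uv);d=d/np.linalg.norm(d);M=np.eye(3)-np.outer(d,d);A+=M;b+=M@o
    return np.linalg.solve(A,b)
E
python3 - <<'E'
from h import *
np.set_printoptions(precision=4,suppress=True)
for n in('scene','top'):
    shot(n,n+'0.png'); c=cams.get_calibration(n);o,d=ray(n,(320,240));print(n,o,d)
    for t in('stand','side_stop','tray_home','shelf_edge','tray','pump','pump_head_top','mist_cap_top','amber','beaker'):
        print(t,[(np.round(q['location'],1),round(q['confidence'],2)) for q in finder.place_of(n,t)[:3]])
print(monitor.get_obs())
E
```

```text
pics
scene [1.5196 0.0498 0.9949] [-0.7973 -0.0186 -0.6037]
stand [(array([298.7, 329.7]), 0.66), (array([357.6, 319.3]), 0.33)]
side_stop [(array([268. , 310.7]), 0.28)]
tray_home []
shelf_edge [(array([294.1, 245.2]), 0.61)]
tray [(array([270.8, 309.8]), 0.98), (array([305.9, 270.5]), 0.96), (array([206.9, 289.2]), 0.56)]
pump [(array([279.9, 330.6]), 0.75)]
pump_head_top [(array([280.1, 282.9]), 0.64)]
mist_cap_top [(array([314.3, 280.9]), 0.67), (array([358.2, 320.8]), 0.64)]
amber [(array([357. , 321.8]), 0.69)]
beaker [(array([219.6, 355. ]), 0.96)]
top [0.3646 0.0275 1.3046] [ 0.122   0.0099 -0.9927]
stand [(array([344.8, 208. ]), 0.72)]
side_stop [(array([323. , 228.7]), 0.91)]
tray_home [(array([179.6, 205. ]), 0.42)]
shelf_edge [(array([347. , 170.5]), 0.56)]
tray [(array([335., 290.]), 0.91), (array([403.4, 322.2]), 0.89), (array([444.4, 260.7]), 0.8)]
pump [(array([357. , 187.4]), 0.58)]
pump_head_top [(array([363.9, 173. ]), 0.55), (array([377.4, 234. ]), 0.23), (array([324.1, 229.9]), 0.17)]
mist_cap_top [(array([326.7, 177.4]), 0.59), (array([323.9, 228.3]), 0.41)]
amber [(array([288.8, 222.6]), 0.55), (array([373.9, 235.7]), 0.18)]
beaker [(array([410.1, 183.7]), 0.63), (array([323. , 229.9]), 0.32)]
{'t': 1.1, 'q': array([-1.2971,  0.477 ,  0.0224,  1.5554, -0.0115,  1.1093, -0.0831]), 'joint_vel': array([ 0.0005,  0.0013, -0.0002, -0.0011, -0.0007,  0.0009, -0.0008]), 'joint_torque': array([  0.0008, -59.6322,   1.6067, -28.1546,   0.0125,   0.0016,
         0.0001]), 'eef_pos': array([0.2515, 0.6264, 0.2313]), 'tool_rot': array([0.    , 0.1898, 0.9818, 0.    ]), 'contact_force': array([-0.1182, -0.3404,  0.0698]), 'torque': array([ 0.0115,  0.0054, -0.0194]), 'gripper_width': 1.000680447273129}
```

View pics/scene0.png

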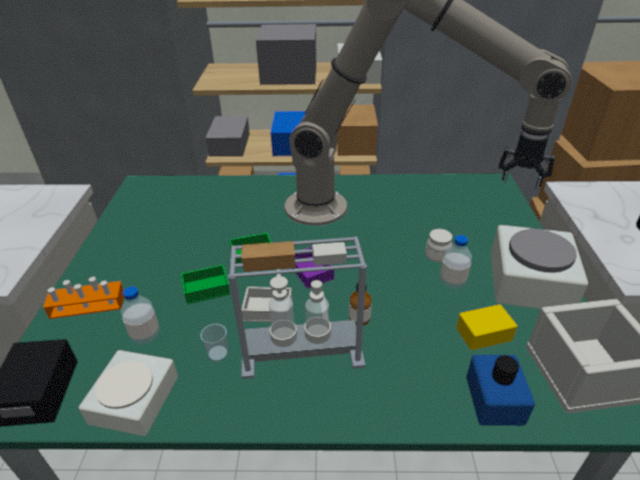

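View pics/top0.png

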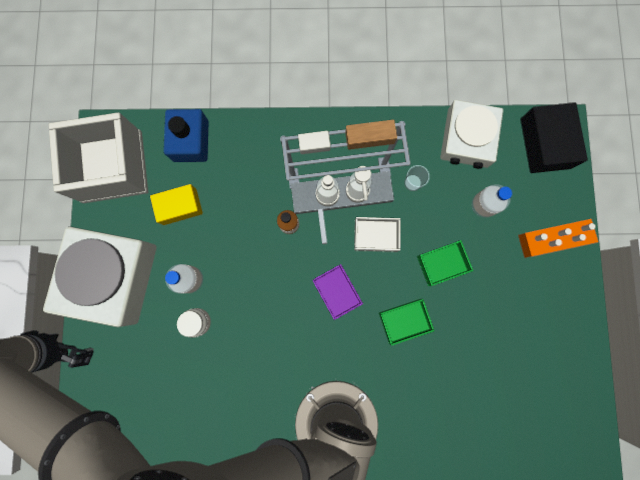

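The scene shows the white tray at top-view (378,234), the stand foot at (342,190) with its side bar at (323,226). The pump with the spout is the right bottle at (360,180), and the mist sprayer is the left one at (327,185). I'll enlarge this region.

Run:
```python
from h import *
im=cv2.imread('pics/top0.png'); c=im[160:265,270:440]
cv2.imwrite('pics/c1.png',cv2.resize(c,None,fx=4.6,fy=4.6,interpolation=cv2.INTER_CUBIC))
```

```text
(no output)
```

View pics/c1.png

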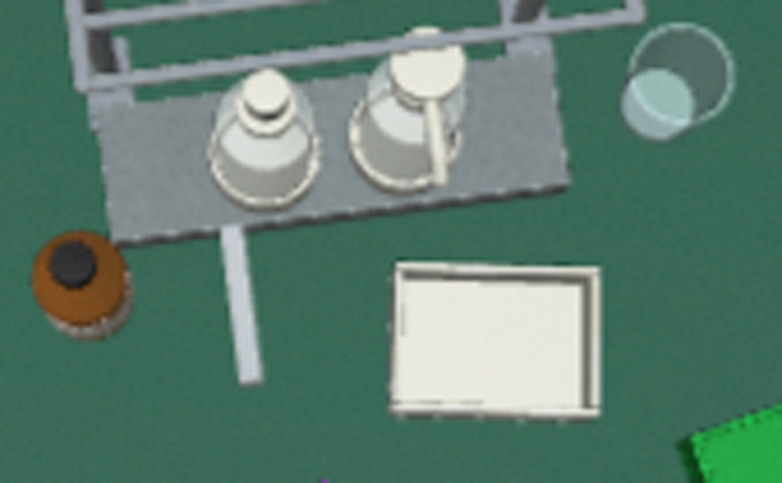

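The enlarged crop shows the foot's upper front edge from (113,236) to (568,184), the side bar's end at (240–262,383), and the tray rim corners at (397,263), (601,268), (600,415) and (390,413). The pump spout points down from (428,75) to (438,183).

Run:
```python
from h import *
from scipy.optimize import least_squares
np.set_printoptions(precision=4,suppress=True)
px=lambda a:np.array(a)/4.6+[270-.4,160-.4]
# stand features (stand frame) -> crop px
F=[((0,.15,.03),(112,236)),((0,-.15,.03),(568,184)),((-.101,.079,.03),(240,383)),((-.101,.065,.03),(262,380)),((.04,.045,.06),(265,157)),((.04,-.045,.06),(405,142))]
P=np.array([f[0] for f in F]);U=px([f[1] for f in F])
def T(v,P):
    c,s=np.cos(v[2]),np.sin(v[2]);return np.c_[v[0]+c*P[:,0]-s*P[:,1],v[1]+s*P[:,0]+c*P[:,1],P[:,2]]
f=lambda v:(proj('top',T(v,P))-U).ravel()
r=least_squares(f,[.7,0,0],loss='soft_l1');print('stand',r.x,np.degrees(r.x[2]),'res',f(r.x).round(2))
Q=np.array([(.0475,.065,.045),(.0475,-.065,.045),(-.0475,-.065,.045),(-.0475,.065,.045)]);V=px([(396,264),(601,268),(601,416),(390,414)])
g=lambda v:(proj('top',T(v,Q))-V).ravel()
t=least_squares(g,[.6,-.05,0]);print('tray',t.x,np.degrees(t.x[2]),g(t.x).round(2))
S=r.x;c,s=np.cos(S[2]),np.sin(S[2]);d=t.x[:2]-S[:2]
print('tray in stand',c*d[0]+s*d[1],-s*d[0]+c*d[1],'home',T(S,np.array([[-.0475,0,0]])))
for y in(-.045,.045):print(y,T(S,np.array([[.04,y,0]])))
print('shelf',T(S,np.array([[.024,0,.325]])), proj('top',T(S,np.array([[.024,.145,.325],[.024,-.145,.325]]))), px([(80,83),(642,14)]))
ph=tri([('top',px((428,75))),('scene',(280,282.9))]);print('pump tri',ph)
for z in(.17,.18,.19,.2):print(z,proj('scene',[*T(S,np.array([[.04,-.045,z]]))[0]]),proj('top',[*T(S,np.array([[.04,-.045,z]]))[0]]))
print(px((428,75)))
im=cv2.imread('pics/scene0.png')[250:350,220:390]
cv2.imwrite('pics/c2.png',cv2.resize(im,None,fx=4.6,fy=4.6,interpolation=cv2.INTER_CUBIC))
```

```text
stand [ 0.6217 -0.0316  0.1119] 6.409767870850408 res [-0.2   1.45  0.61  0.55 -0.17  0.08 -0.23  0.15 -0.02 -1.01  0.09 -1.46]
tray [ 0.5365 -0.1281 -0.0341] -1.953527744700707 [-0.15  0.01 -0.33  0.12 -0.28  0.23  0.75 -0.34]
tray in stand -0.09547115647760128 -0.08637494896188076 home [[ 0.5745 -0.0369  0.    ]]
-0.045 [[ 0.6665 -0.0718  0.    ]]
0.045 [[0.6564 0.0176 0.    ]]
shelf [[ 0.6456 -0.0289  0.325 ]] [[285.6726 178.36  ]
 [409.8978 163.3391]] [[286.9913 177.6435]
 [409.1652 162.6435]]
pump tri [ 0.6625 -0.0704  0.2171]
0.17 [[279.6451 298.1694]] [[360.8015 179.2266]]
0.18 [[279.3747 295.2163]] [[361.1086 178.2461]]
0.19 [[279.1013 292.2317]] [[361.421  177.2486]]
0.2 [[278.8251 289.2153]] [[361.7389 176.2337]]
[362.6435 175.9043]
```

View pics/c2.png

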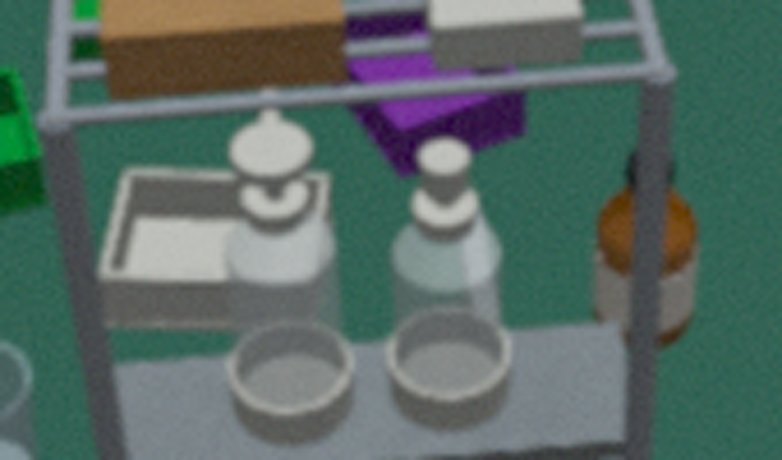

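>>> {"method": "jog_arm", "body": {"plan": [{"x": -0.5,"y": -0.2},{"x": -1,"y": -0.6},{"x": -1,"y": -0.6},{"x": -1,"y": -0.6},{"x": -1,"y": -0.6},{"x": -1,"y": -0.6},{"x": -1,"y": -0.6},{"x": -1,"y": -0.6}], "hand": 0.2, "grip_force": 40}}

```text
invalid input at $.plan[0]: expected keys x, y, z, wx, wy, wz
```

>>> {"method": "jog_arm", "body": {"plan": [{"x": -0.2,"y": -0.2,"wz": 0.04},{"x": -0.4,"y": -0.4,"wz": 0.08},{"x": -0.6,"y": -0.6,"wz": 0.12},{"x": -0.8,"y": -0.8,"wz": 0.16},{"x": -0.9,"y": -0.9,"wz": 0.2},{"x": -0.9,"y": -1,"wz": 0.24},{"x": -0.9,"y": -1,"wz": 0.28},{"x": -0.9,"y": -1,"wz": 0.32},{"x": -0.9,"y": -1,"wz": 0.36},{"x": -0.9,"y": -1,"wz": 0.389},{"x": -0.9,"y": -1,"wz": 0.389},{"x": -0.9,"y": -1,"wz": 0.389}]}}

```text
invalid input at $.plan[0]: expected keys x, y, z, wx, wy, wz
```

>>> {"method": "jog_arm", "body": {"plan": [{"x": -0.5,"y": -0.3,"z": 0,"wx": 0,"wy": 0,"wz": 0},{"x": -1,"y": -0.6,"z": 0,"wx": 0,"wy": 0,"wz": 0},{"x": -1,"y": -0.6,"z": 0,"wx": 0,"wy": 0,"wz": 0},{"x": -1,"y": -0.6,"z": 0,"wx": 0,"wy": 0,"wz": 0},{"x": -1,"y": -0.6,"z": 0,"wx": 0,"wy": 0,"wz": 0},{"x": -1,"y": -0.6,"z": 0,"wx": 0,"wy": 0,"wz": 0},{"x": -1,"y": -0.6,"z": 0,"wx": 0,"wy": 0,"wz": 0},{"x": -1,"y": -0.6,"z": 0,"wx": 0,"wy": 0,"wz": 0}], "hand": 0.2, "grip_force": 40}}

```text
t: 1.77
eef_pos: [0.3939, 0.439, 0.2317]
tool_rot: [0.0, 0.192, 0.981, 0.0]
contact_force: [-0.1, 0.8, 0.5]
gripper_width: 0.6
```

>>> {"method": "jog_arm", "body": {"plan": [{"x": -0.2,"y": -0.2,"z": 0,"wx": 0,"wy": 0,"wz": 0.04},{"x": -0.4,"y": -0.4,"z": 0,"wx": 0,"wy": 0,"wz": 0.08},{"x": -0.6,"y": -0.6,"z": 0,"wx": 0,"wy": 0,"wz": 0.12},{"x": -0.8,"y": -0.8,"z": 0,"wx": 0,"wy": 0,"wz": 0.16},{"x": -0.9,"y": -0.9,"z": 0,"wx": 0,"wy": 0,"wz": 0.2},{"x": -0.9,"y": -1,"z": 0,"wx": 0,"wy": 0,"wz": 0.24},{"x": -0.9,"y": -1,"z": 0,"wx": 0,"wy": 0,"wz": 0.28},{"x": -0.9,"y": -1,"z": 0,"wx": 0,"wy": 0,"wz": 0.32},{"x": -0.9,"y": -1,"z": 0,"wx": 0,"wy": 0,"wz": 0.36},{"x": -0.9,"y": -1,"z": 0,"wx": 0,"wy": 0,"wz": 0.389},{"x": -0.9,"y": -1,"z": 0,"wx": 0,"wy": 0,"wz": 0.389},{"x": -0.9,"y": -1,"z": 0,"wx": 0,"wy": 0,"wz": 0.389}]}}

```text
t: 2.77
eef_pos: [0.485, 0.1877, 0.2316]
tool_rot: [-0.0, 0.718, 0.696, 0.0]
contact_force: [-0.2, -0.6, -0.1]
gripper_width: 0.602
```

>>> {"method": "jog_arm", "body": {"plan": [{"x": -0.5,"y": 0,"z": 0,"wx": 0,"wy": 0,"wz": 0},{"x": -0.9,"y": 0.05,"z": 0,"wx": 0,"wy": 0,"wz": 0},{"x": -0.9,"y": 0.05,"z": 0,"wx": 0,"wy": 0,"wz": 0},{"x": -0.9,"y": 0.05,"z": 0,"wx": 0,"wy": 0,"wz": 0},{"x": -0.9,"y": 0.05,"z": 0,"wx": 0,"wy": 0,"wz": 0},{"x": -0.9,"y": 0.05,"z": 0,"wx": 0,"wy": 0,"wz": 0},{"x": -0.9,"y": 0.05,"z": 0,"wx": 0,"wy": 0,"wz": 0}]}}

```text
t: 3.35
eef_pos: [0.4896, 0.0079, 0.2317]
tool_rot: [-0.0, 0.717, 0.697, 0.001]
contact_force: [-0.0, 1.0, -0.3]
gripper_width: 0.601
```

>>> {"method": "jog_arm", "body": {"plan": [{"x": -0.4,"y": 0,"z": 0,"wx": 0,"wy": 0,"wz": 0},{"x": -0.67,"y": 0.03,"z": 0,"wx": 0,"wy": 0,"wz": 0},{"x": -0.67,"y": 0.03,"z": 0,"wx": 0,"wy": 0,"wz": 0},{"x": -0.67,"y": 0.03,"z": 0,"wx": 0,"wy": 0,"wz": 0},{"x": -0.67,"y": 0.03,"z": 0,"wx": 0,"wy": 0,"wz": 0},{"x": -0.67,"y": 0.03,"z": 0,"wx": 0,"wy": 0,"wz": 0}]}}

```text
t: 3.85
eef_pos: [0.4922, -0.1244, 0.2312]
tool_rot: [-0.0, 0.717, 0.698, 0.001]
contact_force: [-0.7, 0.6, -0.5]
gripper_width: 0.601
```

Run:
```python
from h import *
np.set_printoptions(precision=4,suppress=True)
o=monitor.get_obs();print(o['eef_pos'],o['tool_rot'],o['q'])
shot('wrist','w1.png')
print([(q['location'],q['confidence']) for q in finder.place_of('wrist','tray')],ray('wrist',(320,240)))
```

```text
[ 0.4922 -0.1244  0.2312] [-0.0004  0.7165  0.6976  0.0008] [-0.3789  0.2181  0.59    1.9802 -0.1471  0.9842  0.2551]
[([361.3, 204.1], 0.89), ([289.3, 367.5], 0.75), ([194.4, 93.3], 0.69), ([138.6, 281.9], 0.59)] (array([ 0.4949, -0.0573,  0.3737]), array([-0.0067, -0.2688, -0.9632]))
```

View pics/w1.png

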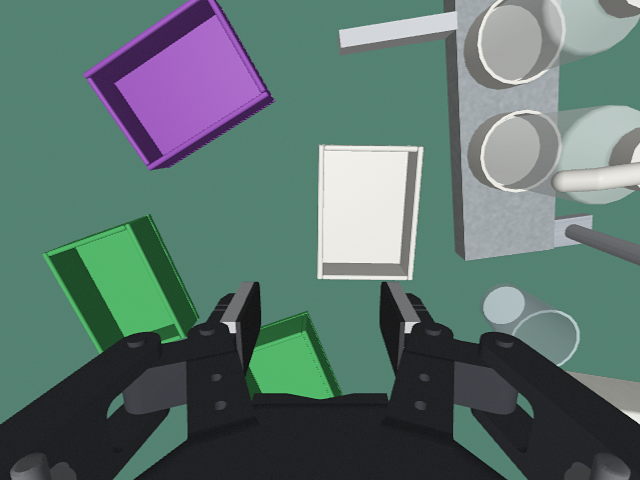

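The wrist view shows the tray rim corners at (320,146), (423,148), (412,279) and (318,278). The foot's front face runs from about (450,60) to (465,259), and the side bar from (340,38) to (456,20).

```bash
cat >> h.py <<'E'
from scipy.optimize import least_squares
def T(v,P):
    P=np.atleast_2d(P);c,s=np.cos(v[2]),np.sin(v[2]);return np.c_[v[0]+c*P[:,0]-s*P[:,1],v[1]+s*P[:,0]+c*P[:,1],P[:,2]]
Q=np.array([(.0475,.065,.045),(.0475,-.065,.045),(-.0475,-.065,.045),(-.0475,.065,.045)])
def fit(n,P,U,v0):
    g=lambda v:(proj(n,T(v,P))-U).ravel()
    r=least_squares(g,v0,loss='soft_l1');return r.x,g(r.x).reshape(-1,2).round(1).tolist()
def instand(S,t):
    d=t[:2]-S[:2];c,s=np.cos(S[2]),np.sin(S[2]);return c*d[0]+s*d[1],-s*d[0]+c*d[1],np.degrees(t[2]-S[2])
E
python3 - <<'E'
from h import *
np.set_printoptions(precision=4,suppress=True)
t,r=fit('wrist',Q,np.array([(423,147),(412.5,279),(317.5,278),(319.5,146)]),[.5365,-.128,-.034]);print('tray',t,r)
S=np.array([.6217,-.0316,.1119])
F=np.array([(-.101,.079,.03),(-.101,.065,.03),(-.101,.065,0),(0,.065,.03),(0,-.15,.03),(0,-.15,0),(.04,.045,.06),(.04,-.045,.06)])
print(proj('wrist',T(S,F)))
im=cv2.imread('pics/w1.png')[0:280,330:620]
cv2.imwrite('pics/c3.png',cv2.resize(im,None,fx=2.1,fy=2.1,interpolation=cv2.INTER_CUBIC))
E
```

```text
tray [ 0.5387 -0.127  -0.0356] [[1.1, -0.9], [0.1, 1.8], [-0.2, 1.9], [-1.0, -1.0]]
[[337.5509  30.2042]
 [339.522   47.8444]
 [337.8551  55.828 ]
 [454.8711  30.2543]
 [462.7657 262.2477]
 [452.2154 253.3298]
 [520.0293  38.9271]
 [518.9752 153.711 ]]
```

View pics/c3.png

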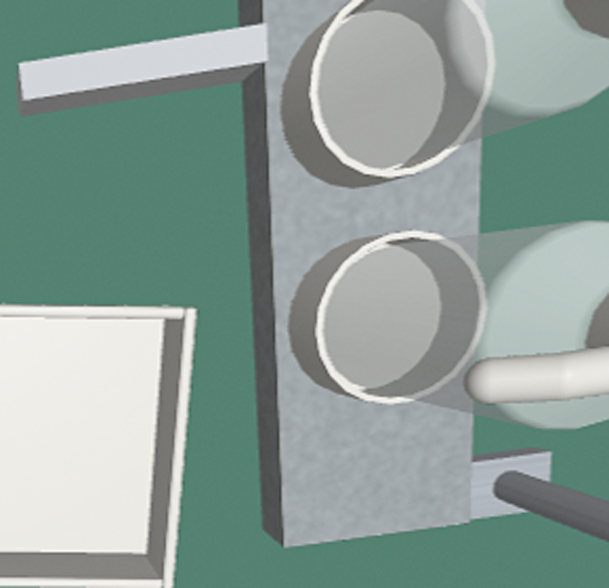

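The crop gives the bar's end corners at (338.6,30) and (340.5,47.6), the bar/foot corner at (457,29.5), and the foot corner at (465,260.5). That is within 2 px of my predictions.

Run:
```python
from h import *
np.set_printoptions(precision=4,suppress=True)
F=np.array([(-.101,.079,.03),(-.101,.065,.03),(-.101,.065,0),(0,.065,.03),(0,-.15,.03),(0,-.15,0),(.04,.045,.06),(.04,-.045,.06)])
S,r=fit('wrist',F,np.array([(338.6,30),(340.5,47.6),(339.5,54.8),(457.1,29.5),(465.2,260.5),(455.2,252),(521.9,41),(521.4,151)]),[.6217,-.0316,.1119]);print('stand',S,r)
t=np.array([.5387,-.127,-.0356]);print(instand(S,t),'home',T(S,[-.0475,0,0]),'wall home',T(S,[-.0925,0,0]),'wall now',T(t,[-.045,0,0]))
```

```text
stand [ 0.6234 -0.0306  0.1187] [[0.4, -0.2], [0.5, -0.1], [-0.3, 0.7], [-0.7, -0.5], [0.3, 0.6], [-0.5, 0.3], [0.0, -3.9], [0.0, 1.1]]
(np.float64(-0.09551450690182588), np.float64(-0.08569504600272113), np.float64(-8.842008079697196)) home [[ 0.5762 -0.0362  0.    ]] wall home [[ 0.5315 -0.0416  0.    ]] wall now [[ 0.4937 -0.1254  0.    ]]
```

>>> {"method": "jog_arm", "body": {"plan": [{"x": 0,"y": 0.01,"z": 0.2,"wx": 0,"wy": 0,"wz": 0},{"x": 0,"y": 0.01,"z": 0.4,"wx": 0,"wy": 0,"wz": 0},{"x": 0,"y": 0.01,"z": 0.6,"wx": 0,"wy": 0,"wz": 0},{"x": 0,"y": 0.01,"z": 0.7,"wx": 0,"wy": 0,"wz": 0},{"x": 0,"y": 0.01,"z": 0.8,"wx": 0,"wy": 0,"wz": 0},{"x": 0,"y": 0.01,"z": 0.8,"wx": 0,"wy": 0,"wz": 0}]}}

```text
t: 4.45
eef_pos: [0.4919, -0.12, 0.0677]
tool_rot: [-0.003, 0.714, 0.7, -0.001]
contact_force: [-0.3, 0.4, -0.7]
gripper_width: 0.605
```

>>> {"method": "jog_arm", "body": {"plan": [{"x": 0,"y": 0,"z": 0.1,"wx": 0,"wy": 0,"wz": 0},{"x": 0,"y": 0,"z": 0.17,"wx": 0,"wy": 0,"wz": 0},{"x": 0,"y": 0,"z": 0.24,"wx": 0,"wy": 0,"wz": 0},{"x": 0,"y": 0,"z": 0.27,"wx": 0,"wy": 0,"wz": 0},{"x": 0,"y": 0,"z": 0.27,"wx": 0,"wy": 0,"wz": 0}]}}

```text
t: 4.87
eef_pos: [0.4917, -0.1185, 0.0135]
tool_rot: [-0.004, 0.714, 0.701, -0.001]
contact_force: [-0.1, -0.9, 0.4]
gripper_width: 0.602
```

>>> {"method": "jog_arm", "body": {"plan": [{"x": 0,"y": 0,"z": 0,"wx": 0,"wy": 0,"wz": 0},{"x": 0,"y": 0,"z": 0,"wx": 0,"wy": 0,"wz": 0},{"x": 0,"y": 0,"z": 0,"wx": 0,"wy": 0,"wz": 0},{"x": 0,"y": 0,"z": 0,"wx": 0,"wy": 0,"wz": 0},{"x": 0,"y": 0,"z": 0,"wx": 0,"wy": 0,"wz": 0},{"x": 0,"y": 0,"z": 0,"wx": 0,"wy": 0,"wz": 0},{"x": 0,"y": 0,"z": 0,"wx": 0,"wy": 0,"wz": 0},{"x": 0,"y": 0,"z": 0,"wx": 0,"wy": 0,"wz": 0}], "hand": -1, "grip_force": 30}}

```text
t: 5.53
eef_pos: [0.4924, -0.1188, 0.0144]
tool_rot: [-0.003, 0.714, 0.7, -0.001]
contact_force: [-0.8, 0.1, 7.0]
gripper_width: 0.053
```

Run:
```python
from h import *
o=monitor.get_obs();print(o['t'],o['eef_pos'],o['tool_rot'],o['contact_force'],o['gripper_width'])
im=shot('wrist','w2.png')
```

```text
5.5333 [ 0.4924295  -0.11875656  0.01437742] [-3.46695672e-03  7.13764218e-01  7.00377255e-01 -5.66995153e-04] [-0.77993977  0.05507889  6.95831082] 0.05324616315866486
```

View pics/w2.png

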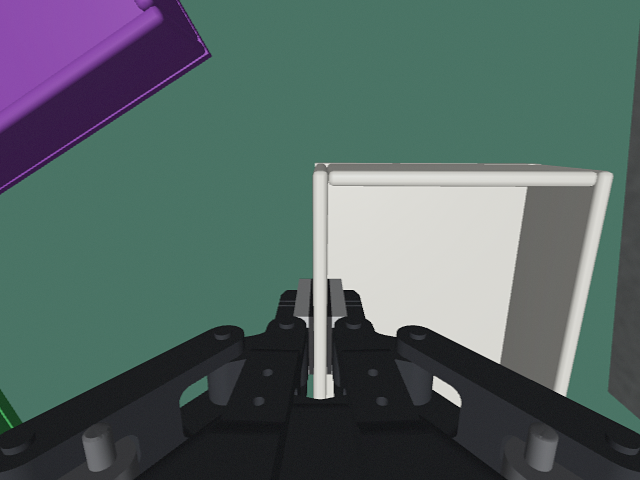

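The gripper holds the front wall with the tray flat. I'll slide and turn it to a pose short of both stops.

>>> {"method": "jog_arm", "body": {"plan": [{"x": 0.03,"y": 0.01,"z": -0.005,"wx": 0,"wy": 0,"wz": -0.004},{"x": 0.06,"y": 0.025,"z": -0.005,"wx": 0,"wy": 0,"wz": -0.008},{"x": 0.1,"y": 0.04,"z": -0.005,"wx": 0,"wy": 0,"wz": -0.012},{"x": 0.14,"y": 0.055,"z": -0.005,"wx": 0,"wy": 0,"wz": -0.017},{"x": 0.18,"y": 0.07,"z": -0.005,"wx": 0,"wy": 0,"wz": -0.022},{"x": 0.22,"y": 0.085,"z": -0.005,"wx": 0,"wy": 0,"wz": -0.027},{"x": 0.26,"y": 0.1,"z": -0.005,"wx": 0,"wy": 0,"wz": -0.032},{"x": 0.3,"y": 0.115,"z": -0.005,"wx": 0,"wy": 0,"wz": -0.037},{"x": 0.34,"y": 0.13,"z": -0.005,"wx": 0,"wy": 0,"wz": -0.042},{"x": 0.366,"y": 0.141,"z": -0.005,"wx": 0,"wy": 0,"wz": -0.044},{"x": 0.366,"y": 0.141,"z": -0.005,"wx": 0,"wy": 0,"wz": -0.044},{"x": 0.366,"y": 0.141,"z": -0.005,"wx": 0,"wy": 0,"wz": -0.044}]}}

```text
t: 6.58
eef_pos: [0.5221, -0.0459, 0.0155]
tool_rot: [-0.003, 0.663, 0.748, -0.0]
contact_force: [-0.1, -0.6, -3.4]
gripper_width: 0.056
```

Run:
```python
from h import *
o=monitor.get_obs();print(o['t'],o['eef_pos'],o['tool_rot'],o['contact_force'],o['gripper_width'])
im=shot('wrist','w3.png')
```

```text
6.5833 [ 0.52208714 -0.04589928  0.01547425] [-3.46266000e-03  6.63493107e-01  7.48174286e-01 -3.79433128e-04] [-0.10713773 -0.60750748 -3.36606547] 0.05582444630695563
```

View pics/w3.png

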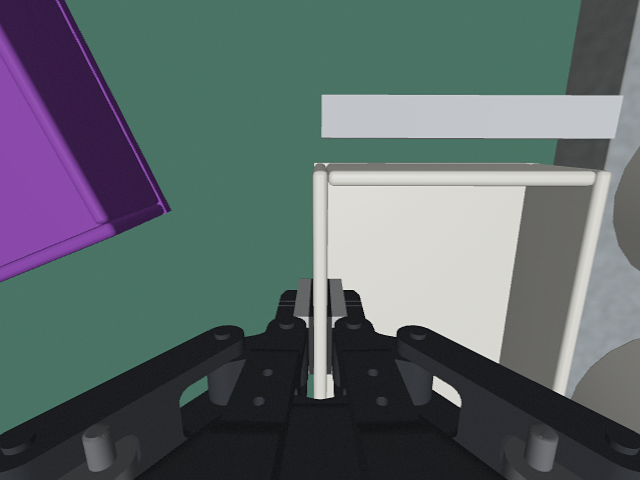

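The tray is held parallel to the side bar, with gaps of about 10 mm on both sides. I'll close them gently, watching the force.

>>> {"method": "jog_arm", "body": {"plan": [{"x": 0.01,"y": 0.01,"z": 0.004,"wx": 0,"wy": 0,"wz": 0},{"x": 0.02,"y": 0.02,"z": 0.004,"wx": 0,"wy": 0,"wz": 0},{"x": 0.03,"y": 0.03,"z": 0.004,"wx": 0,"wy": 0,"wz": 0},{"x": 0.04,"y": 0.04,"z": 0.004,"wx": 0,"wy": 0,"wz": 0},{"x": 0.045,"y": 0.045,"z": 0.004,"wx": 0,"wy": 0,"wz": 0},{"x": 0.05,"y": 0.05,"z": 0.004,"wx": 0,"wy": 0,"wz": 0},{"x": 0.05,"y": 0.05,"z": 0.004,"wx": 0,"wy": 0,"wz": 0},{"x": 0.05,"y": 0.05,"z": 0.004,"wx": 0,"wy": 0,"wz": 0}]}}

```text
t: 7.3
eef_pos: [0.5297, -0.0364, 0.0146]
tool_rot: [-0.004, 0.664, 0.747, -0.001]
contact_force: [-3.9, -3.5, 0.5]
gripper_width: 0.051
```

>>> {"method": "jog_arm", "body": {"plan": [{"x": 0.005,"y": 0.005,"z": 0,"wx": 0,"wy": 0,"wz": 0},{"x": 0.01,"y": 0.01,"z": 0,"wx": 0,"wy": 0,"wz": 0},{"x": 0.01,"y": 0.01,"z": 0,"wx": 0,"wy": 0,"wz": 0},{"x": 0.01,"y": 0.01,"z": 0,"wx": 0,"wy": 0,"wz": 0}]}}

```text
t: 7.63
eef_pos: [0.5296, -0.0362, 0.0146]
tool_rot: [-0.004, 0.665, 0.747, -0.003]
contact_force: [-6.2, -6.2, 4.1]
gripper_width: 0.051
```

>>> {"method": "jog_arm", "body": {"plan": [{"x": 0.012,"y": 0.012,"z": 0,"wx": 0,"wy": 0,"wz": 0},{"x": 0.02,"y": 0.02,"z": 0,"wx": 0,"wy": 0,"wz": 0},{"x": 0.02,"y": 0.02,"z": 0,"wx": 0,"wy": 0,"wz": 0},{"x": 0.02,"y": 0.02,"z": 0,"wx": 0,"wy": 0,"wz": 0}]}}

```text
t: 7.97
eef_pos: [0.5292, -0.0359, 0.0144]
tool_rot: [-0.005, 0.667, 0.745, -0.006]
contact_force: [-12.4, -11.4, 10.5]
gripper_width: 0.055
```

Run:
```python
from h import *
o=monitor.get_obs();print(o['t'],o['eef_pos'],o['tool_rot'],o['contact_force'],o['gripper_width'])
im=shot('wrist','w4.png')
```

```text
7.9667 [ 0.52922456 -0.035897    0.01441421] [-0.00546366  0.66654978  0.74541625 -0.00601265] [-12.37538828 -11.38570813  10.45881946] 0.05527688417742957
```

View pics/w4.png

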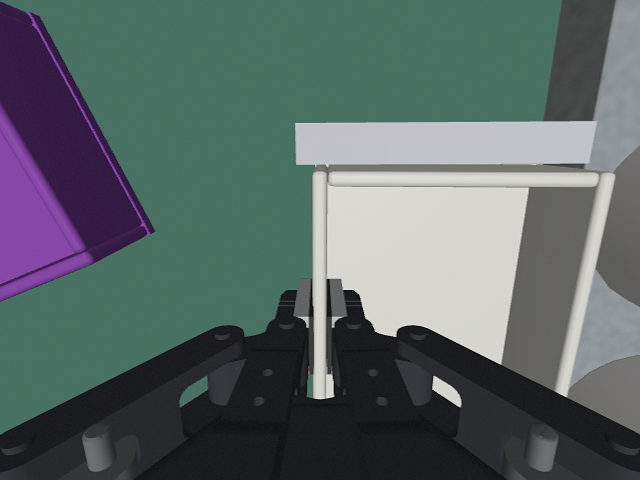

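The tray is in the corner, pressing on both stops (about 12 N each way). I'll relax, release and rise.

>>> {"method": "jog_arm", "body": {"plan": [{"x": 0,"y": 0,"z": 0,"wx": 0,"wy": 0,"wz": 0},{"x": 0,"y": 0,"z": 0,"wx": 0,"wy": 0,"wz": 0},{"x": 0,"y": 0,"z": 0,"wx": 0,"wy": 0,"wz": 0}]}}

```text
t: 8.27
eef_pos: [0.5293, -0.0364, 0.0149]
tool_rot: [-0.005, 0.667, 0.745, -0.006]
contact_force: [-5.0, -3.2, 5.8]
gripper_width: 0.052
```

>>> {"method": "jog_arm", "body": {"plan": [{"x": 0,"y": 0,"z": 0,"wx": 0,"wy": 0,"wz": 0},{"x": 0,"y": 0,"z": 0,"wx": 0,"wy": 0,"wz": 0},{"x": 0,"y": 0,"z": 0,"wx": 0,"wy": 0,"wz": 0},{"x": 0,"y": 0,"z": 0,"wx": 0,"wy": 0,"wz": 0},{"x": 0,"y": 0,"z": 0,"wx": 0,"wy": 0,"wz": 0}], "hand": -0.2}}

```text
t: 8.68
eef_pos: [0.5295, -0.036, 0.0149]
tool_rot: [-0.005, 0.667, 0.745, -0.006]
contact_force: [1.0, -0.2, 0.2]
gripper_width: 0.405
```

>>> {"method": "jog_arm", "body": {"plan": [{"x": 0,"y": 0,"z": -0.1,"wx": 0,"wy": 0,"wz": 0},{"x": 0,"y": 0,"z": -0.2,"wx": 0,"wy": 0,"wz": 0},{"x": 0,"y": 0,"z": -0.3,"wx": 0,"wy": 0,"wz": 0},{"x": 0,"y": 0,"z": -0.4,"wx": 0,"wy": 0,"wz": 0},{"x": 0,"y": -0.1,"z": -0.6,"wx": 0,"wy": 0,"wz": 0},{"x": 0,"y": -0.2,"z": -0.8,"wx": 0,"wy": 0,"wz": 0},{"x": 0,"y": -0.3,"z": -1,"wx": 0,"wy": 0,"wz": 0},{"x": 0,"y": -0.3,"z": -1,"wx": 0,"wy": 0,"wz": 0},{"x": 0,"y": -0.3,"z": -1,"wx": 0,"wy": 0,"wz": 0}]}}

```text
t: 9.43
eef_pos: [0.4738, -0.0424, 0.2185]
tool_rot: [-0.004, 0.667, 0.745, -0.003]
contact_force: [0.9, 0.4, 0.2]
gripper_width: 0.4
```

Run:
```python
from h import *
o=monitor.get_obs();print(o['t'],o['eef_pos'],o['tool_rot'],o['contact_force'],o['q'])
im=shot('wrist','w5.png'); shot('top','t5.png')
for n in('wrist','top'):
  for t in('pump_head_top','mist_cap_top','tray','side_stop'):
    print(n,t,[(np.round(q['location'],1),round(q['confidence'],2)) for q in finder.place_of(n,t)[:2]])
```

```text
9.4333 [ 0.47381501 -0.04244498  0.21850432] [-0.00402332  0.66671913  0.74529226 -0.00297677] [0.86712271 0.43574774 0.1984462 ] [-0.55194668  0.17708203  0.580772    2.05452049 -0.11980462  0.95199411
  0.20348426]
wrist pump_head_top []
wrist mist_cap_top [(array([455.9,  23.6]), 0.52)]
wrist tray [(array([223.5, 164.2]), 0.91), (array([144. , 326.3]), 0.81)]
wrist side_stop [(array([419.3, 145. ]), 0.8)]
top pump_head_top [(array([363.3, 171.7]), 0.72), (array([410.1, 182.2]), 0.39)]
top mist_cap_top [(array([324.6, 178.7]), 0.68), (array([411.9, 182.8]), 0.22)]
top tray [(array([442.9, 259.8]), 0.92), (array([343.7, 220. ]), 0.87)]
top side_stop [(array([321.8, 227.7]), 0.64)]
```

View pics/w5.png

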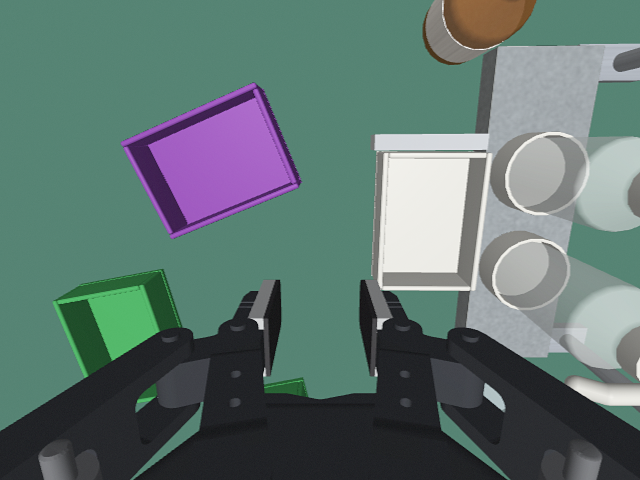

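The tray now sits against both the bar and the foot in view, with rim corners at about (491,152), (475,290), (380,290) and (385,153). Next I'll check this numerically and fix the pump head's height.

Run:
```python
from h import *
np.set_printoptions(precision=4,suppress=True)
t,r=fit('wrist',Q,np.array([(491,152),(475,290),(380,290),(385,153)]),[.575,-.036,.11]);print('tray',t,r)
F=np.array([(-.101,.079,.03),(-.101,.065,.03),(0,.065,.03),(0,.15,.03)])
S,r=fit('wrist',F,np.array([(374,135),(375.5,150),(489,150),(497,45)]),[.6234,-.0306,.1187]);print('stand',S,r)
print(instand(S,t),instand(np.array([.6234,-.0306,.1187]),t))
for S in(S,np.array([.6234,-.0306,.1187]),np.array([.6217,-.0316,.1119])):
  h=T(S,[.04,-.045,0])[0]; 
  g=lambda z,u,y:proj('scene',[*T(S,[.04,y,z[0]])[0]])[0][1]-u
  print(h[:2],'pump z',least_squares(g,[.2],args=(282.0,-.045)).x,'mist z',least_squares(g,[.2],args=(250-.4+157/4.6,.045)).x, tri([('top',(362.6,175.9)),('scene',(278.5,282))]))
```

```text
tray [ 0.5725 -0.0392  0.1164] [[3.2, -0.7], [2.1, 2.2], [-3.3, 2.0], [-2.7, -1.1]]
stand [ 0.6211 -0.0327  0.1239] [[0.7, 0.1], [-1.3, 1.3], [-1.2, -0.2], [2.3, -0.8]]
(np.float64(-0.049043078545857106), np.float64(-0.0004598533459130036), np.float64(-0.4310320397982197)) (np.float64(-0.051608230458002495), np.float64(-0.0025184929403582476), np.float64(-0.13078085658012362))
[ 0.6663 -0.0724] pump z [0.2234] mist z [0.2074] [ 0.662  -0.072   0.2195]
[ 0.6684 -0.0705] pump z [0.2253] mist z [0.2098] [ 0.662  -0.072   0.2195]
[ 0.6665 -0.0719] pump z [0.2235] mist z [0.2086] [ 0.662  -0.072   0.2195]
```

>>> {"method": "jog_arm", "body": {"plan": [{"x": 0,"y": 0,"z": -0.1,"wx": 0,"wy": 0,"wz": -0.035},{"x": 0,"y": 0,"z": -0.2,"wx": 0,"wy": 0,"wz": -0.07},{"x": 0,"y": 0,"z": -0.25,"wx": 0,"wy": 0,"wz": -0.11},{"x": 0,"y": 0,"z": -0.25,"wx": 0,"wy": 0,"wz": -0.15},{"x": 0,"y": 0,"z": -0.25,"wx": 0,"wy": 0,"wz": -0.19},{"x": 0,"y": 0,"z": -0.25,"wx": 0,"wy": 0,"wz": -0.23},{"x": 0,"y": 0,"z": -0.25,"wx": 0,"wy": 0,"wz": -0.27},{"x": 0,"y": 0,"z": -0.25,"wx": 0,"wy": 0,"wz": -0.31},{"x": 0,"y": 0,"z": -0.25,"wx": 0,"wy": 0,"wz": -0.35},{"x": 0,"y": 0,"z": -0.25,"wx": 0,"wy": 0,"wz": -0.39},{"x": 0,"y": 0,"z": -0.25,"wx": 0,"wy": 0,"wz": -0.4},{"x": 0,"y": 0,"z": -0.25,"wx": 0,"wy": 0,"wz": -0.4}], "hand": -1, "grip_force": 20}}

```text
t: 10.93
eef_pos: [0.4737, -0.0425, 0.2648]
tool_rot: [-0.009, 0.101, 0.995, -0.002]
contact_force: [0.2, -0.2, -0.0]
gripper_width: 0.003
```

>>> {"method": "jog_arm", "body": {"plan": [{"x": 0,"y": 0,"z": 0,"wx": 0,"wy": 0,"wz": -0.04},{"x": 0,"y": 0,"z": 0,"wx": 0,"wy": 0,"wz": -0.08},{"x": 0,"y": 0,"z": 0,"wx": 0,"wy": 0,"wz": -0.1},{"x": 0,"y": 0,"z": 0,"wx": 0,"wy": 0,"wz": -0.1},{"x": 0,"y": 0,"z": 0,"wx": 0,"wy": 0,"wz": -0.1}]}}

```text
t: 11.35
eef_pos: [0.4736, -0.0426, 0.2646]
tool_rot: [-0.009, -0.054, 0.998, -0.001]
contact_force: [-0.2, 0.6, 0.1]
gripper_width: 0.005
```

Run:
```python
import cv2,numpy as np
a=cv2.imread('pics/w5.png')[125:300,365:505]; b=cv2.imread('pics/t5.png')[190:250,300:400]
a=cv2.resize(a,None,fx=3.4,fy=3.4,interpolation=cv2.INTER_CUBIC); b=cv2.resize(b,None,fx=3.2,fy=3.2,interpolation=cv2.INTER_CUBIC)
c=np.zeros((600,800,3),np.uint8); c[:a.shape[0],:a.shape[1]]=a; c[:b.shape[0],480:800]=b
cv2.imwrite('pics/c5.png',c)
```

```text
(no output)
```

View pics/c5.png

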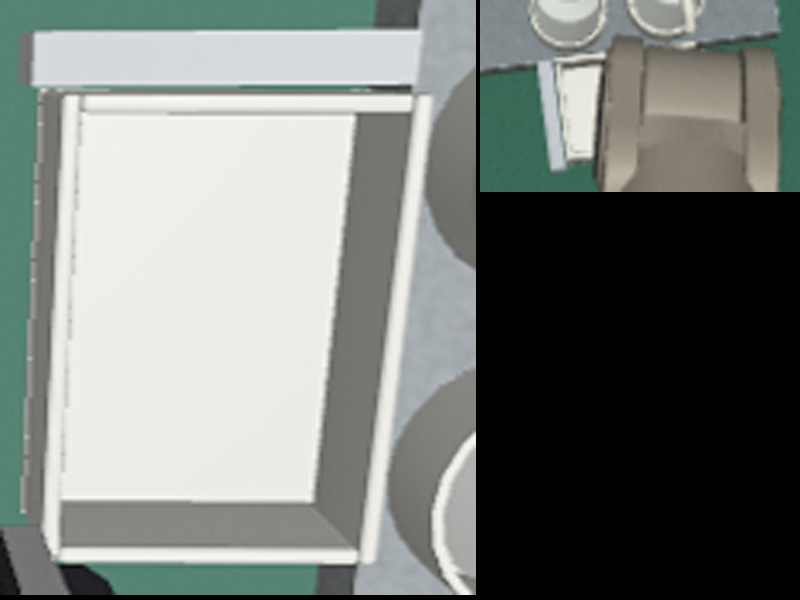

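The zoom shows the tray touching along both stops, with rim corners at crop (432,93), (375,563), (52,560) and (62,95). I'll check flatness with a 6-DoF fit.

Run:
```python
from h import *
from scipy.spatial.transform import Rotation as R
np.set_printoptions(precision=4,suppress=True)
def M(p,q):
    A=np.eye(4);A[:3,:3]=R.from_quat(np.roll(q,-1)).as_matrix();A[:3,3]=p;return A
o=monitor.get_obs();c=cams.get_calibration('wrist');E=np.array(c['extrinsics'])@M(o['eef_pos'],o['tool_rot'])
E5=E@np.linalg.inv(M([.47381501,-.04244498,.21850432],[-.00402332,.66671913,.74529226,-.00297677]))
K=np.array([[c['fx'],0,c['cx']],[0,c['fy'],c['cy']],[0,0,1]])
def pj(P): 
    p=P@E5[:3,:3].T+E5[:3,3];return np.c_[p[:,0]/p[:,2]*c['fx']+c['cx'],p[:,1]/p[:,2]*c['fy']+c['cy']]
px=lambda a:np.array(a)/3.4+[364.6,124.6]
F=np.array([(-.101,.079,.03),(-.101,.065,.03),(0,.065,.03),(0,.15,.03)]);U=np.array([*px([(33,32),(33,86),(416,84)]),(497,45)])
V=px([(432,93),(375,563),(52,560),(62,95),(22,513),(38,92)])
P=np.vstack([Q,[(-.0475,-.052,0),(-.0475,.065,0)]])
S=least_squares(lambda v:(pj(T(v,F))-U).ravel(),[.62,-.03,.12]);print('stand',S.x,S.fun.reshape(-1,2))
W=np.array([.6234,-.0306,.1187])
g=lambda v:np.r_[(pj(T(v,P))-V)[:4].ravel(),(pj(T(v,P))-V)[4:,0]]
t=least_squares(g,[.575,-.036,.11]);print('tray3',t.x,t.fun,instand(S.x,t.x))
def g6(v): return (pj(P[:4]@R.from_rotvec(v[3:]).as_matrix().T+v[:3])-V[:4]).ravel()
t=least_squares(g6,[.575,-.036,0,0,0,.11]);print('tray6',t.x,t.fun)
H=np.array([-.0475,0]);h=T(S.x,[-.0475,0,0])[0]
print('if home:',pj(T([h[0],h[1],S.x[2]],P))-V)
```

```text
stand [ 0.6224 -0.0319  0.1215] [[ 0.4222  0.1295]
 [-0.0337  0.304 ]
 [-0.8351 -0.3456]
 [ 0.4132 -0.1009]]
tray3 [ 0.5744 -0.0393  0.1176] [ 1.056  -0.6814  1.4887  0.2791 -2.5427  1.4122 -0.1692 -0.5064  0.5539
 -0.4617] (np.float64(-0.048528772235692894), np.float64(-0.0014583180691580709), np.float64(-0.22703729959416022))
tray6 [ 0.5762 -0.0404 -0.0054 -0.0104 -0.0003  0.117 ] [-0.2625  0.2089  1.092  -0.8318 -1.5518  0.2642  0.6768  0.3066]
if home: [[  2.1773  -2.6534]
 [  3.0161  -1.3176]
 [ -1.1633   0.1833]
 [  0.7737  -2.0234]
 [  1.7349 -14.0503]
 [  0.357   -2.2222]]
```

The tray reads x −48.5 mm, y −1.5 mm and yaw −0.2°, and it is flat, so it is home within the limits (both stops were also felt). Next I tilt the tool 40° forward.

>>> {"method": "jog_arm", "body": {"plan": [{"x": 0,"y": 0,"z": 0,"wx": 0,"wy": -0.04,"wz": 0},{"x": 0,"y": 0,"z": 0,"wx": 0,"wy": -0.08,"wz": 0},{"x": 0,"y": 0,"z": 0,"wx": 0,"wy": -0.12,"wz": 0},{"x": 0,"y": 0,"z": 0,"wx": 0,"wy": -0.16,"wz": 0},{"x": 0,"y": 0,"z": 0,"wx": 0,"wy": -0.2,"wz": 0},{"x": 0,"y": 0,"z": 0,"wx": 0,"wy": -0.222,"wz": 0},{"x": 0,"y": 0,"z": 0,"wx": 0,"wy": -0.222,"wz": 0},{"x": 0,"y": 0,"z": 0,"wx": 0,"wy": -0.222,"wz": 0},{"x": 0,"y": 0,"z": 0,"wx": 0,"wy": -0.222,"wz": 0}]}}

```text
t: 12.1
eef_pos: [0.4732, -0.0431, 0.2644]
tool_rot: [0.333, -0.049, 0.941, 0.018]
contact_force: [-0.2, 0.0, -0.1]
gripper_width: -0.004
```

```bash
cat >> h.py <<'E'
from scipy.spatial.transform import Rotation as R
def go(target):
    o=monitor.get_obs();A=R.from_quat(np.roll(o['tool_rot'],-1)).as_matrix()
    print('eef',o['eef_pos'],'zaxis',A[:,2],'xaxis',A[:,0],'q',o['q'])
    for t in target: print(t,(A.T@(np.array(t)-o['eef_pos'])/.2).round(4))
E
python3 - <<'E'
from h import *
np.set_printoptions(precision=4,suppress=True)
S=[.6224,-.0315,.117]
# TCP via points in stand frame: contact point 8mm behind/7mm below TCP
go([T(S,p)[0] for p in [(-.06,-.045,.265),(.0,-.045,.252),(.038,-.045,.245)]])
E
```

```text
eef [ 0.4732 -0.0431  0.2644] zaxis [ 0.6255  0.0668 -0.7774] xaxis [-0.7732 -0.0807 -0.629 ] q [ 0.0624 -0.1705 -0.0462  2.4359 -0.4006  0.2156  2.0523]
[ 0.5681 -0.0832  0.265 ] [-0.3524 -0.2491  0.2811]
[ 0.6277 -0.0762  0.252 ] [-0.5447 -0.2455  0.5204]
[ 0.6654 -0.0718  0.245 ] [-0.6704 -0.2433  0.6671]
```

>>> {"method": "jog_arm", "body": {"plan": [{"x": -0.1,"y": -0.06,"z": 0.07,"wx": 0,"wy": 0,"wz": 0},{"x": -0.2,"y": -0.12,"z": 0.14,"wx": 0,"wy": 0,"wz": 0},{"x": -0.28,"y": -0.2,"z": 0.22,"wx": 0,"wy": -0.02,"wz": 0},{"x": -0.33,"y": -0.249,"z": 0.28,"wx": 0,"wy": -0.04,"wz": 0},{"x": -0.33,"y": -0.249,"z": 0.28,"wx": 0,"wy": -0.04,"wz": 0},{"x": -0.33,"y": -0.249,"z": 0.28,"wx": 0,"wy": -0.04,"wz": 0},{"x": -0.33,"y": -0.249,"z": 0.28,"wx": 0,"wy": -0.04,"wz": 0}]}}

```text
t: 12.68
eef_pos: [0.5588, -0.0741, 0.2749]
tool_rot: [0.374, -0.036, 0.926, 0.033]
contact_force: [0.6, -0.3, 2.2]
gripper_width: 0.005
```

Run:
```python
from h import *
np.set_printoptions(precision=4,suppress=True)
S=[.6224,-.0315,.117]
go([T(S,p)[0] for p in [(-.03,-.045,.24),(.036,-.045,.239),(.036,-.045,.219)]])
print(monitor.get_obs()['contact_force'])
```

```text
eef [ 0.5588 -0.0741  0.2749] zaxis [ 0.6898  0.0879 -0.7187] xaxis [-0.7183 -0.0413 -0.6945] q [-0.3179 -0.0393  0.4363  2.3441 -1.0981  0.1768  2.8018]
[ 0.5979 -0.0797  0.24  ] [-0.0179 -0.0514  0.2577]
[ 0.6634 -0.072   0.239 ] [-0.2515 -0.043   0.4907]
[ 0.6634 -0.072   0.219 ] [-0.182  -0.0464  0.5626]
[ 0.6107 -0.3207  2.2219]
```

>>> {"method": "jog_arm", "body": {"plan": [{"x": -0.01,"y": -0.03,"z": 0.1,"wx": 0,"wy": 0.011,"wz": 0},{"x": -0.015,"y": -0.05,"z": 0.2,"wx": 0,"wy": 0.022,"wz": 0},{"x": -0.018,"y": -0.051,"z": 0.25,"wx": 0,"wy": 0.022,"wz": 0},{"x": -0.018,"y": -0.051,"z": 0.25,"wx": 0,"wy": 0.022,"wz": 0},{"x": -0.018,"y": -0.051,"z": 0.25,"wx": 0,"wy": 0.022,"wz": 0}]}}

```text
t: 13.1
eef_pos: [0.5965, -0.0797, 0.2403]
tool_rot: [0.341, -0.036, 0.939, 0.032]
contact_force: [-0.2, 0.0, 0.5]
gripper_width: -0.003
```

Run:
```python
from h import *
np.set_printoptions(precision=4,suppress=True)
S=[.6224,-.0315,.117]
go([T(S,p)[0] for p in [(.0,-.045,.238),(.033,-.045,.236),(.033,-.045,.216)]])
print(monitor.get_obs()['contact_force'])
```

```text
eef [ 0.5965 -0.0797  0.2403] zaxis [ 0.6373  0.0847 -0.7659] xaxis [-0.7654 -0.0455 -0.6419] q [-0.2324  0.1117  0.376   2.258  -1.1452  0.2269  2.8358]
[ 0.6277 -0.0762  0.238 ] [-0.1127  0.0031  0.1098]
[ 0.6604 -0.0723  0.236 ] [-0.2325  0.0073  0.2235]
[ 0.6604 -0.0723  0.216 ] [-0.1684  0.0037  0.3001]
[-0.1845  0.0132  0.5162]
```

>>> {"method": "jog_arm", "body": {"plan": [{"x": -0.05,"y": 0,"z": 0.05,"wx": 0,"wy": 0,"wz": 0},{"x": -0.11,"y": 0.003,"z": 0.11,"wx": 0,"wy": 0,"wz": 0},{"x": -0.15,"y": 0.005,"z": 0.145,"wx": 0,"wy": 0,"wz": 0},{"x": -0.19,"y": 0.006,"z": 0.18,"wx": 0,"wy": 0,"wz": 0},{"x": -0.235,"y": 0.007,"z": 0.22,"wx": 0,"wy": 0,"wz": 0},{"x": -0.235,"y": 0.007,"z": 0.22,"wx": 0,"wy": 0,"wz": 0},{"x": -0.235,"y": 0.007,"z": 0.22,"wx": 0,"wy": 0,"wz": 0}]}}

```text
t: 13.68
eef_pos: [0.6605, -0.0725, 0.2369]
tool_rot: [0.341, -0.036, 0.939, 0.032]
contact_force: [-0.6, -0.3, -0.5]
gripper_width: -0.001
```

Run:
```python
from h import *
np.set_printoptions(precision=4,suppress=True)
S=[.6224,-.0315,.117]
go([T(S,p)[0] for p in [(.033,-.045,.226),(.033,-.045,.216)]])
print(monitor.get_obs()['contact_force'])
a=shot('scene','s6.png')[255:310,255:345,::-1]
cv2.imwrite('pics/c6.png',cv2.resize(a,None,fx=8,fy=8,interpolation=cv2.INTER_CUBIC))
```

```text
eef [ 0.6605 -0.0725  0.2369] zaxis [ 0.6373  0.0846 -0.766 ] xaxis [-0.7655 -0.0455 -0.6419] q [-0.2449  0.2261  0.3775  2.137  -1.1576  0.2487  2.8054]
[ 0.6604 -0.0723  0.226 ] [ 0.035  -0.0014  0.0414]
[ 0.6604 -0.0723  0.216 ] [ 0.0671 -0.0031  0.0797]
[-0.6246 -0.2756 -0.4704]
```

View pics/c6.png

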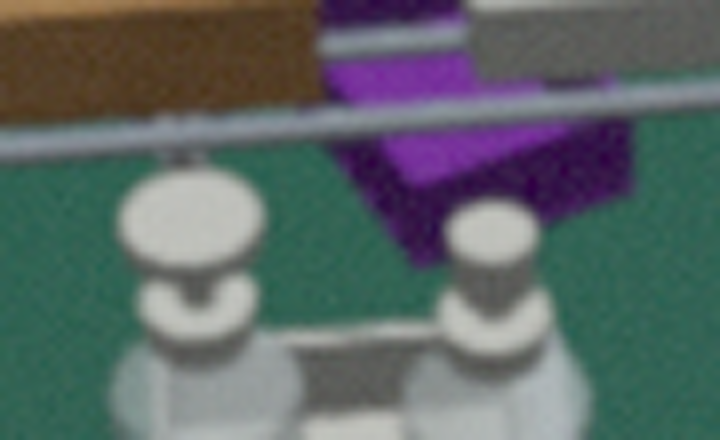

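The view shows the pump disc at crop (191,218), still up. The dark fingertip is just behind and above it at (182,150), and the mist cap is clear at (492,230). No contact yet, so I lower in steps with force checks.

>>> {"method": "jog_arm", "body": {"plan": [{"x": 0.006,"y": 0,"z": 0.008,"wx": 0,"wy": 0,"wz": 0},{"x": 0.013,"y": 0,"z": 0.015,"wx": 0,"wy": 0,"wz": 0},{"x": 0.019,"y": -0.001,"z": 0.023,"wx": 0,"wy": 0,"wz": 0},{"x": 0.026,"y": -0.001,"z": 0.031,"wx": 0,"wy": 0,"wz": 0},{"x": 0.026,"y": -0.001,"z": 0.031,"wx": 0,"wy": 0,"wz": 0}]}}

```text
t: 14.15
eef_pos: [0.6598, -0.0727, 0.2286]
tool_rot: [0.34, -0.035, 0.939, 0.032]
contact_force: [-3.5, -0.5, 4.9]
gripper_width: 0.001
```

>>> {"method": "jog_arm", "body": {"plan": [{"x": 0.006,"y": 0,"z": 0.008,"wx": 0,"wy": 0,"wz": 0},{"x": 0.013,"y": 0,"z": 0.015,"wx": 0,"wy": 0,"wz": 0},{"x": 0.013,"y": 0,"z": 0.015,"wx": 0,"wy": 0,"wz": 0}]}}

```text
t: 14.4
eef_pos: [0.66, -0.0728, 0.2252]
tool_rot: [0.341, -0.035, 0.939, 0.032]
contact_force: [-4.5, 0.9, 5.7]
gripper_width: 0.001
```

>>> {"method": "jog_arm", "body": {"plan": [{"x": 0.006,"y": 0,"z": 0.008,"wx": 0,"wy": 0,"wz": 0},{"x": 0.013,"y": 0,"z": 0.015,"wx": 0,"wy": 0,"wz": 0},{"x": 0.019,"y": 0,"z": 0.023,"wx": 0,"wy": 0,"wz": 0},{"x": 0.019,"y": 0,"z": 0.023,"wx": 0,"wy": 0,"wz": 0}]}}

```text
t: 14.73
eef_pos: [0.6606, -0.0729, 0.2202]
tool_rot: [0.342, -0.035, 0.939, 0.032]
contact_force: [-4.2, 0.8, 8.9]
gripper_width: 0.001
```

>>> {"method": "jog_arm", "body": {"plan": [{"x": 0.006,"y": 0,"z": 0.008,"wx": 0,"wy": 0,"wz": 0},{"x": 0.013,"y": 0,"z": 0.015,"wx": 0,"wy": 0,"wz": 0},{"x": 0.013,"y": 0,"z": 0.015,"wx": 0,"wy": 0,"wz": 0}]}}

```text
t: 14.98
eef_pos: [0.6613, -0.073, 0.2176]
tool_rot: [0.343, -0.035, 0.938, 0.032]
contact_force: [-4.5, 0.1, 9.1]
gripper_width: 0.004
```

>>> {"method": "jog_arm", "body": {"plan": [{"x": 0.005,"y": 0,"z": 0.007,"wx": 0,"wy": 0,"wz": 0},{"x": 0.01,"y": 0,"z": 0.014,"wx": 0,"wy": 0,"wz": 0},{"x": 0.013,"y": 0,"z": 0.018,"wx": 0,"wy": 0,"wz": 0},{"x": 0.013,"y": 0,"z": 0.018,"wx": 0,"wy": 0,"wz": 0}]}}

```text
t: 15.32
eef_pos: [0.6622, -0.0732, 0.2148]
tool_rot: [0.344, -0.034, 0.938, 0.032]
contact_force: [-6.5, -0.2, 9.9]
gripper_width: 0.001
```

>>> {"method": "jog_arm", "body": {"plan": [{"x": 0.005,"y": 0,"z": 0.006,"wx": 0,"wy": 0,"wz": 0},{"x": 0.008,"y": 0,"z": 0.01,"wx": 0,"wy": 0,"wz": 0},{"x": 0.008,"y": 0,"z": 0.01,"wx": 0,"wy": 0,"wz": 0}]}}

```text
t: 15.57
eef_pos: [0.6629, -0.0733, 0.2148]
tool_rot: [0.344, -0.034, 0.938, 0.033]
contact_force: [-7.4, 0.3, 11.2]
gripper_width: -0.002
```

>>> {"method": "jog_arm", "body": {"plan": [{"x": 0.007,"y": 0,"z": 0.008,"wx": 0,"wy": 0,"wz": 0},{"x": 0.014,"y": 0,"z": 0.014,"wx": 0,"wy": 0,"wz": 0},{"x": 0.014,"y": 0,"z": 0.014,"wx": 0,"wy": 0,"wz": 0}]}}

```text
t: 15.82
eef_pos: [0.6637, -0.0735, 0.2147]
tool_rot: [0.344, -0.034, 0.938, 0.033]
contact_force: [-10.7, 0.3, 14.7]
gripper_width: 0.001
```

>>> {"method": "jog_arm", "body": {"plan": [{"x": 0.01,"y": 0,"z": 0.01,"wx": 0,"wy": 0,"wz": 0},{"x": 0.018,"y": 0,"z": 0.018,"wx": 0,"wy": 0,"wz": 0},{"x": 0.018,"y": 0,"z": 0.018,"wx": 0,"wy": 0,"wz": 0}]}}

```text
t: 16.07
eef_pos: [0.6651, -0.0737, 0.2147]
tool_rot: [0.345, -0.034, 0.937, 0.034]
contact_force: [-8.7, 1.0, 14.7]
gripper_width: 0.0
```

>>> {"method": "jog_arm", "body": {"plan": [{"x": 0.012,"y": 0,"z": 0.006,"wx": 0,"wy": 0,"wz": 0},{"x": 0.022,"y": 0,"z": 0.012,"wx": 0,"wy": 0,"wz": 0},{"x": 0.022,"y": 0,"z": 0.012,"wx": 0,"wy": 0,"wz": 0},{"x": 0.022,"y": 0,"z": 0.012,"wx": 0,"wy": 0,"wz": 0}]}}

```text
t: 16.4
eef_pos: [0.6651, -0.0737, 0.2147]
tool_rot: [0.345, -0.034, 0.937, 0.034]
contact_force: [-7.7, 0.4, 13.7]
gripper_width: -0.003
```

Run:
```python
from h import *
np.set_printoptions(precision=4,suppress=True)
o=monitor.get_obs();print(o['contact_force'],o['eef_pos'],o['q'])
b=shot('scene','s7.png').astype(int); a=cv2.imread('pics/s6.png')[:,:,::-1].astype(int)
def shift(y0,y1,x0,x1):
    t=a[y0:y1,x0:x1].astype('uint8'); w=b[y0-12:y1+14,x0-12:x1+12].astype('uint8')
    r=cv2.matchTemplate(w,t,cv2.TM_CCOEFF_NORMED);_,m,_,p=cv2.minMaxLoc(r);return p[0]-12,p[1]-12,m
print('pump disc px shift',shift(275,290,268,290),'mist',shift(279,295,309,324))
```

```text
[-7.7226  0.436  13.6762] [ 0.6651 -0.0737  0.2147] [ 0.0267  0.2623  0.0713  2.1356 -1.289   0.1705  2.9585]
pump disc px shift (0, 5, 0.9308726191520691) mist (0, 0, 0.9976351857185364)
```

Run:
```python
from h import *
np.set_printoptions(precision=3,suppress=True)
b=cv2.imread('pics/s7.png'); a=cv2.imread('pics/s6.png')
up=lambda i:cv2.GaussianBlur(cv2.resize(i,None,fx=10,fy=10,interpolation=cv2.INTER_CUBIC),(0,0),6)
for box in((274,290,266,292),(278,289,268,290),(280,289,270,288)):
    y0,y1,x0,x1=box;t=up(a[y0-5:y1+5,x0-5:x1+5])[50:-50,50:-50];w=up(b[y0-15:y1+20,x0-10:x1+10])[50:-50,50:-50]
    r=cv2.matchTemplate(w,t,cv2.TM_CCOEFF_NORMED);_,m,_,p=cv2.minMaxLoc(r);print((p[0]-50)/10,(p[1]-100)/10,m)
S=[.6224,-.0315,.117]
p0=proj('scene',T(S,[.04,-.045,.2235]))
for d in(.012,.013,.014,.0145,.015,.016):print(d,proj('scene',T(S,[.04,-.045,.2235-d]))-p0)
```

```text
0.5 5.2 0.9593548774719238
0.5 5.3 0.9623420834541321
0.5 5.0 0.9936730861663818
0.012 [[0.339 3.709]]
0.013 [[0.367 4.016]]
0.014 [[0.395 4.322]]
0.0145 [[0.409 4.475]]
0.015 [[0.423 4.628]]
0.016 [[0.451 4.934]]
```

The disc image dropped 5.0–5.3 px and a full 16 mm stroke is 4.9 px, so the head is fully down and the mist cap has not moved. Now I'll ease off and back out.

>>> {"method": "jog_arm", "body": {"plan": [{"x": -0.006,"y": 0,"z": -0.012,"wx": 0,"wy": 0,"wz": 0},{"x": -0.012,"y": 0,"z": -0.025,"wx": 0,"wy": 0,"wz": 0},{"x": -0.02,"y": 0,"z": -0.04,"wx": 0,"wy": 0,"wz": 0},{"x": -0.028,"y": 0,"z": -0.058,"wx": 0,"wy": 0,"wz": 0},{"x": -0.036,"y": 0,"z": -0.075,"wx": 0,"wy": 0,"wz": 0},{"x": -0.045,"y": 0,"z": -0.093,"wx": 0,"wy": 0,"wz": 0},{"x": -0.05,"y": 0,"z": -0.1,"wx": 0,"wy": 0,"wz": 0},{"x": -0.05,"y": 0,"z": -0.1,"wx": 0,"wy": 0,"wz": 0},{"x": -0.05,"y": 0,"z": -0.1,"wx": 0,"wy": 0,"wz": 0}]}}

```text
t: 17.2
eef_pos: [0.6597, -0.075, 0.2362]
tool_rot: [0.345, -0.034, 0.937, 0.034]
contact_force: [-0.1, -0.0, -0.3]
gripper_width: -0.001
```

Run:
```python
from h import *
np.set_printoptions(precision=4,suppress=True)
S=[.6224,-.0315,.117]
go([T(S,p)[0] for p in [(.028,-.045,.239),(-.03,-.045,.25),(-.12,-.045,.28)]])
print(monitor.get_obs()['contact_force'])
```

```text
eef [ 0.6597 -0.075   0.2362] zaxis [ 0.644   0.088  -0.7599] xaxis [-0.7599 -0.041  -0.6488] q [-0.0776  0.2208  0.1935  2.1343 -1.1243  0.2132  2.7858]
[ 0.6555 -0.0729  0.239 ] [ 0.0066  0.0127 -0.0236]
[ 0.5979 -0.0797  0.25  ] [ 0.1912  0.0066 -0.2538]
[ 0.5085 -0.0902  0.28  ] [ 0.4356 -0.0002 -0.6603]
[-0.051  -0.0395 -0.2938]
```

>>> {"method": "jog_arm", "body": {"plan": [{"x": 0.03,"y": 0.005,"z": -0.05,"wx": 0,"wy": 0,"wz": 0},{"x": 0.08,"y": 0.006,"z": -0.11,"wx": 0,"wy": 0,"wz": 0},{"x": 0.14,"y": 0.006,"z": -0.18,"wx": 0,"wy": 0,"wz": 0},{"x": 0.19,"y": 0.006,"z": -0.254,"wx": 0,"wy": 0,"wz": 0},{"x": 0.26,"y": 0.004,"z": -0.37,"wx": 0,"wy": 0.03,"wz": 0},{"x": 0.32,"y": 0.002,"z": -0.5,"wx": 0,"wy": 0.06,"wz": 0},{"x": 0.4,"y": 0,"z": -0.63,"wx": 0,"wy": 0.09,"wz": 0},{"x": 0.4,"y": 0,"z": -0.63,"wx": 0,"wy": 0.12,"wz": 0},{"x": 0.4,"y": 0,"z": -0.63,"wx": 0,"wy": 0.15,"wz": 0},{"x": 0.4,"y": 0,"z": -0.63,"wx": 0,"wy": 0.18,"wz": 0},{"x": 0.4,"y": 0,"z": -0.63,"wx": 0,"wy": 0.18,"wz": 0}]}}

```text
t: 18.12
eef_pos: [0.5171, -0.0901, 0.282]
tool_rot: [0.068, -0.042, 0.997, 0.023]
contact_force: [1.1, 1.0, -1.5]
gripper_width: 0.002
```

Run:
```python
from h import *
np.set_printoptions(precision=3,suppress=True)
o=monitor.get_obs();print(o['t'],o['contact_force'],o['eef_pos'])
b=shot('scene','s8.png');b=b[:,:,::-1]; a=cv2.imread('pics/scene0.png');h=cv2.imread('pics/s7.png')
up=lambda i:cv2.GaussianBlur(cv2.resize(np.ascontiguousarray(i),None,fx=10,fy=10,interpolation=cv2.INTER_CUBIC),(0,0),6)
def sh(a,b,box):
    y0,y1,x0,x1=box;t=up(a[y0-5:y1+5,x0-5:x1+5])[50:-50,50:-50];w=up(b[y0-15:y1+15,x0-15:x1+15])[50:-50,50:-50]
    r=cv2.matchTemplate(w,t,cv2.TM_CCOEFF_NORMED);_,m,_,p=cv2.minMaxLoc(r);return (p[0]-100)/10,(p[1]-100)/10,round(m,3)
print('pump vs start',sh(a,b,(280,289,270,288)),'mist',sh(a,b,(279,295,309,324)),'beaker',sh(a,b,(322,362,198,230)),'amber',sh(a,b,(290,322,349,373)))
# tray: compare visible tray under pump in s7 (home while pressing), s6 and s8
s6=cv2.imread('pics/s6.png');print('tray edge region vs before press',sh(s6,b,(294,312,292,309)),np.abs(s6[294:312,292:309].astype(int)-b[294:312,292:309]).mean())
```

```text
18.1167 [ 1.14   0.98  -1.507] [ 0.517 -0.09   0.282]
pump vs start (0.0, 0.2, 0.976) mist (0.0, 0.0, 0.999) beaker (0.0, 0.0, 0.998) amber (0.0, 0.0, 0.996)
tray edge region vs before press (0.0, 0.0, 0.999) 2.374727668845316
```

```bash
python3 -c "
from station import bot
print(bot.hand_in())"
```

```text
the job is handed in; nothing more can be done
None
```

The tray is in the stand's corner, the pump head got one full press and sprang back up, and I handed the job in at about 18 s of the 64 s. The hand-in gives no verdict, so what follows is from my own checks.

**Tray:** I gripped its front wall and slid it along the bench until it pressed on both stops, about 12 N each way. After release, the wrist camera put it at x ≈ -48.5 mm, y ≈ -1.5 mm and yaw ≈ -0.2° in the stand's frame, and flat. That is within limits, but only about 1.5–2 mm inside the x and y limits, with camera calibration good to about 2 mm. The push against both stops suggested a tighter fit than the camera did. The scene camera showed no tray movement between just before the press and the end.

**Pump:** I came in from the front with the tool tilted 40° and the fingers shut, and pressed with about 15 N vertically (the limit is 45 N). The disc dropped 5.0–5.3 px in the image; a full 16 mm stroke is 4.9 px. At the bottom, two wrist joints (q6 and q7) were almost at the end of their range, so the force reading alone did not prove the end of stroke. I relied on the image for that.

**Final state:** The pump head is back to within 0.2 px (about 0.6 mm) of its starting height. The mist cap, amber bottle and beaker have not moved. I did not check the tip box, the jar or the two reagent bottles. The arm finished well clear of everything, with contact force near zero.

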